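# Hold up the guard of the key-cutting machine for cleaning

### The arm

A 7-joint arm with a two-finger parallel gripper is mounted at the origin on the work surface. World frame = base frame: x ahead of the robot, y to its left, z up, the work surface at z = 0. Lengths are in m, angles in rad, forces in N, time in s.
With the tool pointing down it reaches from about 0.4 to 0.85 m from the base axis. Payload 10.4 kg.
Tool frame: the origin (TCP) lies at the very end of the fingers, on their centre line; the grasp point (between the pads) lies r.hold_point_z behind it (r.hold_point_z is the distance from the TCP to the grasp point, in m); z points along the fingers, y is the direction in which the jaws open and shut (so a half turn about z gives the same grasp; the last joint's range is limited). The gripper opens to 87 mm and grips with 3 to 60 N. Pads are 19 mm wide; open, the fingers measure 117 mm over their backs; the gripper's body (75 mm by 190 mm) begins 51 mm behind the grasp point.
Start: joints at [1.147, 0.332, -0.065, 1.46, 0.022, 1.35, -0.088], TCP at [0.244, -0.575, 0.223] pointing down, gripper open.
Joint ranges: [-2.6, 2.6], [-0.5, 2.12], [-1.47, 1.34], [0.16, 2.42], [-1.27, 4.41], [0.06, 2.06], [-2.6, 2.6]. Speed limits (rad/s): [2.22, 2.22, 2.79, 2.79, 3.14, 3.14, 3.14].

### API

Orientations are given as a unit quaternion [x, y, z, w].
In Python, from bench import r gives the robot as it stands.
- The arm moves only by the tool send_rows, never from a script. Its argument "commands" is a list of rows, each a list of 7 numbers: the shift along the world's x, y, z normalised to -1 to 1, where 1 is 0.03 m, then the turn, a rotation vector about the world's x, y, z normalised to -1 to 1, where 1 is 5 degrees, then the gripper command: -1 is fully open, 1 is shut, values between are in proportion. In form: [[tx, ty, tz, ax, ay, az, jaw], ...]. A call has 1 to 10 rows; each row shifts and turns the pose as measured when the row begins; what a row does not reach is not made up. A row lasts 1/12 s, in which the tool goes at most 41.7 mm and 7.16 degrees, less where a joint would pass 70% of its speed; a pose out of reach is approached as far as the arm can. A call with a number of a shift or a turn outside -1 to 1 is refused whole. A call with a gripper value outside its range is refused whole. The fingers move at their own pace and stop on an object; "grip_force" is the grip in N (left out, the last holds). Time passes only in rows, so rows that do not move let the fingers close. It gives the time, the measured TCP pose, the force and the opening at its end, in the units of the state.
- r.read_state(): the state, without advancing time (a new reading comes with each control period).
- r.camera(name): name is "side" or "top" or "wrist"; returns the picture (480x640x3 uint8, blue, green, red); there is no depth.
- r.calibration(name): a dict with "K" (3x3 intrinsics, pixels), "dist" ([k1, k2, p1, p2, k3] as OpenCV has them; the pictures are not rectified), "R" (3x3) and "t" (3): a world point X has camera coordinates R X + t; the wrist camera has in their place "mount" (4x4, takes a point from camera to tool coordinates, whose origin is the TCP and whose axes are the flange's). Camera axes: x right, y down, z forward; pixel columns grow to the right and rows downward; lengths in m; the calibration is good to about 2 mm. A picture is of the moment at which its call begins: read the wrist's pose just before it. calibration takes no time and is no camera call.
- r.close_job(): hands the job in, once; it reports no verdict.
The state is a dict: "time": time; "joint_positions": joint angles; "joint_vel": joint speeds; "joint_torque": joint torques, N m; "ee_pos": TCP position; "eef_rot": TCP orientation; "ft_force": force on the tool from outside, world axes, zero at the start; "torque": the same for the moment, N m; "width": finger opening in m.
Only numpy, scipy, OpenCV 4.12 (cv2) and the standard library are available. Lean on these libraries where they do the work, as an engineer would, in place of code of your own. Each camera call takes 0.05 s, during which the arm holds its last target.

### The job

I want to brush the chips off the cutter of the grey key-cutting machine: first turn its red main switch clockwise all the way to off, and only then raise the clear guard by the black grab bar on its front edge until the guard's white pointer meets the red marker on the quadrant. The guard drops if it is let go, so finish while still holding it steady there in the gripper. Leave the marker as it is set and do not disturb the other things on the bench or the key blank lying on the machine.

Things in the scene. Friction and masses are not known exactly. Their poses are not given: they have to be found in the camera images.
- machine: grey key-cutting machine fixed on the bench. Origin: on the bench under it; x points from its front to its rear, y to the left seen from its front, z up; yaw 0.8 to 1.2 rad. Base casting: x -240 to +190, y -190 to +170 mm, flat top (deck) 80 mm above the bench; hood at the rear 290 mm wide, 251 mm tall; under the closed guard the cutter and two key vices, up to 170 mm above the bench
- main_switch_grip (a point): on the upright axis of the red rotary main switch (front right of the deck, on a yellow disc 68 mm across), at gripping height, 37 mm above the deck. Its bar grip is 42 mm long, 14 mm wide, from 24 mm below to 7 mm above this point. With joint main_switch at 0 the bar lies along the machine's x axis; the point turns with it (its x axis lies along the bar)
- main_switch (a joint): angle of the main switch, rad: starts between 0 and 0.12 (on), grows as the switch is turned clockwise seen from above, off at the stop at 1.05. It turns against about 0.08 N m of friction and stays where it is left
- guard (a joint): angle of the clear guard about its hinge, rad: 0 closed (the guard slopes down from the hinge towards the front at 0.52 rad below level), grows as the front edge is raised, stop at 1.5. It swings freely and falls shut when let go
- guard_hinge (a point): point on the guard's hinge axis, midway between its ends. The axis is level and runs along the machine's y axis, 225 mm above the bench. In front of it, at the left of the deck, stand two fixed levers with black knobs: machine x -210 to -70, y +75 to +180 mm, up to 190 mm above the bench
- guard_bar (a point): middle of the grab bar on the guard's front edge: round black rubber grip 16 mm thick, 110 mm long, parallel to the hinge axis and 178 mm from it; moves with the guard. 46 mm are free behind it towards the clear panel, measured along the guard; nothing above or in front; below the closed bar, 30 mm are free. 2 to 4 N of lift at the bar carry the guard
- pointer_tip (a point): tip of the white pointer on the guard's right side arm, 128 mm from the hinge axis, 161 mm to the right of the middle; moves with the guard
- marker_tip (a point): inner tip of the red marker (a 16 x 14 x 27 mm tab) clamped on the rim of the dark steel quadrant plate on the right side of the hood, 128 mm from the hinge axis and in the same plane as the pointer tip, so that the two tips coincide when the guard is at the marked angle. It is set at a guard angle of 0.55 to 1.05 rad, differently each time
- brush: bench brush 210 mm long with wooden handle, lying on the bench right of the machine; bystander. Origin: on the underside at mid length; x axis along the handle towards the head.
- hammer: hammer 260 mm long with a wooden handle, lying on the bench; bystander. Origin: on the underside at mid length; x axis along the handle towards the head.
- anvil: small dark steel bench anvil, about 130 x 55 x 62 mm high, on the bench; bystander. Origin: centre of its underside.
- carton_low: white and red carton of key blanks, 105 x 70 x 45 mm, lower one of a stack of two; bystander. Origin: centre of its underside.
- carton_top: the same carton, lying on the lower one; bystander. Origin: centre of its underside.
- oil_bottle: oil bottle, 52 mm across, 150 mm tall, red cap; bystander. Origin: centre of its underside.
- key_tray: blue tray of keys, 140 x 190 x 30 mm high, on the bench; bystander. Origin: centre of its underside.
- key_blank: brass key blank, 59 mm long, 4 mm thick, lying flat on the machine's front deck (top at 80 mm) 110 to 175 mm from the main switch; bystander. Origin: on its underside near mid length.

How it is judged:
On the way, in this order (a step that is already met when the one before it is completed fails the run):
1. the main switch is turned to off, the guard still closed (value of joint main_switch above 0.9 rad and value of joint guard below 0.12 rad), for 0.1 s.
2. the guard is held in the fingers with its pointer at the red marker (distance between pointer_tip and marker_tip below 0.007 m and contact force between the fingers and guard above 0.8 N), for 0.3 s.
At the end, for the whole second after the job is handed in: the pointer tip is within 7 mm of the marker tip, the guard is at rest (under 0.1 rad/s) and carried by the fingers (contact force above 0.8 N), and the main switch is still within 0.15 rad of its off stop (all of step 2 and velocity of joint guard between -0.1 and 0.1 rad/s and value of joint main_switch above 0.9 rad); the arm keeps its last pose, push and grip.
It fails at once if the guard is raised before the main switch is off (value of joint guard above 0.12 rad and value of joint main_switch below 0.85 rad).
It fails at once if the red marker is shifted on its quadrant (distance of marker_tip from where it was at the start of the episode above 0.005 m).
It fails at once if a bystander is moved by more than 20 mm (distance of any of brush, hammer, anvil, carton_low, carton_top, oil_bottle, key_tray, key_blank from where it was at the start of the episode above 0.02 m).
It also fails if it takes over 51 s, if anything falls off the work surface, if the arm or the gripper's body presses on something with over 40 N, if the wrist force passes 120 N, or if a joint passes its speed limit or range.

## Working session

There is one attempt and no reset: what is moved stays moved. The work goes in short steps, Python scripts to look and compute and a tool call to move; the robot and the scene stay as the last step left them, time stands still between calls to the robot, and variables do not carry over. Pictures are saved under pics/ and viewed, and the job is handed in when it is done.

Besides the shell and the picture viewer there is one more tool, called after "Call:" as name(argument=value, ...) on one line, values as JSON. send_rows: Moves the arm, as the interface text tells. Scaled input: -1 to 1 covers 0.03 m each way for a shift and 5 degrees each way for a turn. Its arguments: {"type":"object","properties":{"commands":{"type":"array"},"grip_force":{"type":"number"}},"required":["commands"]}

```bash
mkdir -p pics; ls; python3 - <<'E'
from bench import r
import cv2,numpy as np
s=r.read_state(); print(s, r.hold_point_z)
for n in ["side","top"]:
    cv2.imwrite(f"pics/{n}0.png", r.camera(n)); c=r.calibration(n); print(n,{k:np.round(v,4).tolist() for k,v in c.items()})
print(r.calibration("wrist"))
E
```

```text
pics
{'time': 0.0, 'joint_positions': array([ 1.14742775,  0.33287559, -0.06469269,  1.46091731,  0.02165254,
        1.34990768, -0.08849114]), 'joint_vel': array([ 9.30876681e-05,  5.24594771e-04, -6.67473326e-04,  1.39108174e-03,
        8.06031873e-04, -2.13804231e-03, -1.10013918e-03]), 'joint_torque': array([-1.22601279e-03, -6.23254609e+01,  2.44020304e-02, -3.89887762e+01,
       -6.12343848e-02,  3.99751193e-02,  1.60019727e-04]), 'ee_pos': array([ 0.24365539, -0.57513829,  0.22176308]), 'eef_rot': array([ 9.79986533e-01,  1.99062544e-01, -1.98016236e-04, -6.77314251e-04]), 'ft_force': array([-0.09003188, -0.6581654 ,  0.89492365]), 'torque': array([0.02618323, 0.00587241, 0.00618692]), 'width': 0.08670129896147237} 0.0187
side {'K': [[483.7103, 0.0, 321.0902], [0.0, 483.7103, 237.2829], [0.0, 0.0, 1.0]], 'dist': [-0.0251, 0.0, 0.0, 0.0, 0.0], 'R': [[-0.9011, -0.4332, -0.0211], [-0.2954, 0.6486, -0.7015], [0.3175, -0.6258, -0.7124]], 't': [0.5257, 0.2647, 1.2185]}
top {'K': [[484.3817, 0.0, 320.7238], [0.0, 484.3817, 230.1159], [0.0, 0.0, 1.0]], 'dist': [0.0282, 0.0, 0.0, 0.0, 0.0], 'R': [[-0.0243, -0.9997, -0.0006], [-0.982, 0.024, -0.1873], [0.1872, -0.0039, -0.9823]], 't': [0.0218, 0.5726, 1.3304]}
{'K': array([[407.21771794,   0.        , 325.51380853],
       [  0.        , 407.21771794, 233.59720788],
       [  0.        ,   0.        ,   1.        ]]), 'dist': array([-0.07799701,  0.        ,  0.        ,  0.        ,  0.        ]), 'mount': array([[-3.27342144e-04, -9.69785246e-01, -2.43959974e-01,
         6.64271324e-02],
       [ 9.99999930e-01, -2.73614419e-04, -2.54119121e-04,
         5.76625897e-04],
       [ 1.79690008e-04, -2.43960040e-01,  9.69785268e-01,
        -1.62370465e-01],
       [ 0.00000000e+00,  0.00000000e+00,  0.00000000e+00,
         1.00000000e+00]])}
```

View pics/side0.png

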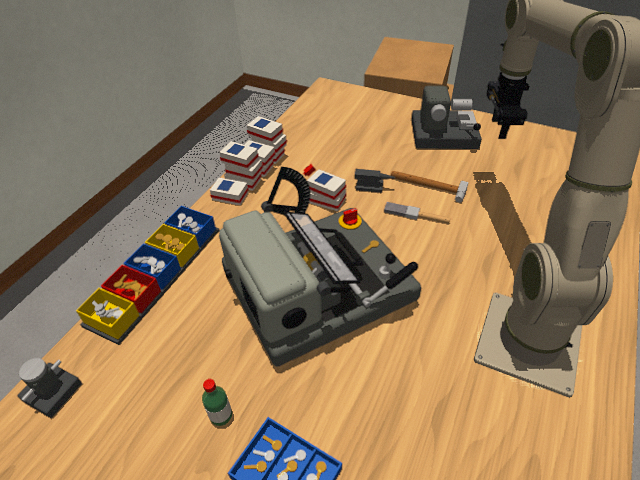

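View pics/top0.png

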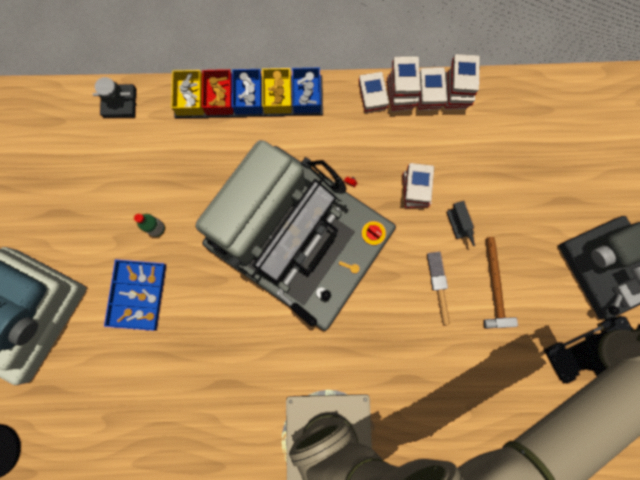

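```bash
python3 - <<'E'
import cv2
a=cv2.imread("pics/top0.png")[120:345,180:420]; cv2.imwrite("pics/top0c.png",cv2.resize(a,None,fx=2.6,fy=2.6,interpolation=cv2.INTER_CUBIC))
a=cv2.imread("pics/side0.png")[150:370,210:430]; cv2.imwrite("pics/side0c.png",cv2.resize(a,None,fx=2.7,fy=2.7,interpolation=cv2.INTER_CUBIC))
E
```

```text
(no output)
```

View pics/top0c.png

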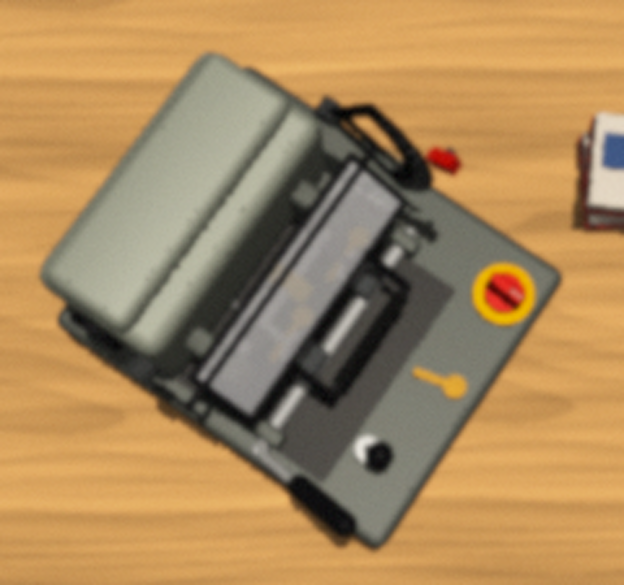

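View pics/side0c.png

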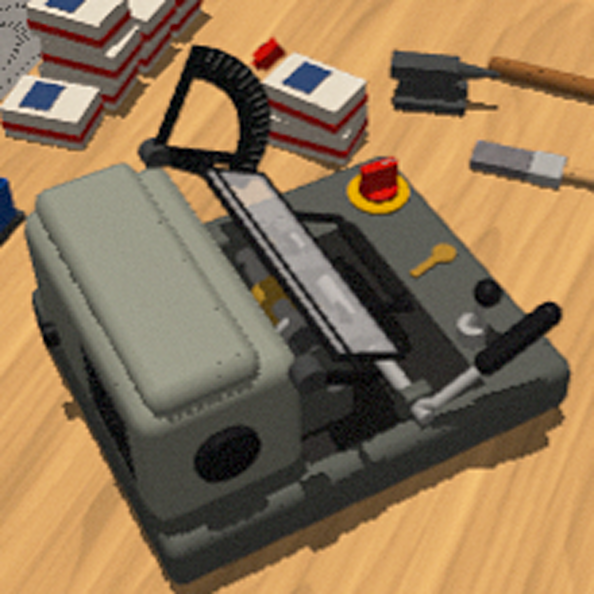

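```bash
cat > h.py <<'E'
import cv2,numpy as np
from bench import r
from scipy.spatial.transform import Rotation as Ro
def cam(n,s=None):
    c=r.calibration(n)
    K=np.array(c["K"]);d=np.array(c["dist"])
    if n=="wrist":
        M=np.array(c["mount"]); Rt=Ro.from_quat(s["eef_rot"]).as_matrix(); p=np.array(s["ee_pos"])
        Rc=Rt@M[:3,:3]; o=Rt@M[:3,3]+p
        return K,d,Rc.T,-Rc.T@o
    return K,d,np.array(c["R"]),np.array(c["t"])
def ray(C,uv):
    K,d,R,t=C
    n=cv2.undistortPoints(np.array([[uv]],float),K,d)[0,0]
    v=R.T@np.array([n[0],n[1],1]); return -R.T@t, v/np.linalg.norm(v)
def atz(C,uv,z):
    o,v=ray(C,uv); return o+v*(z-o[2])/v[2]
def tri(l):
    A=np.zeros((3,3));b=np.zeros(3);rs=[ray(*x) for x in l]
    for o,v in rs:
        P=np.eye(3)-np.outer(v,v);A+=P;b+=P@o
    X=np.linalg.solve(A,b); return X,[round(float(np.linalg.norm((np.eye(3)-np.outer(v,v))@(X-o)))*1000,1) for o,v in rs]
def proj(C,X):
    K,d,R,t=C
    return cv2.projectPoints(np.atleast_2d(X).astype(float),cv2.Rodrigues(R)[0],t,K,d)[0][:,0]
E
python3 - <<'E'
from h import *
T=cam("top");S=cam("side")
tc=lambda x,y:(180+x/2.6-.3,120+y/2.6-.3)
sc=lambda x,y:(210+x/2.7-.3,150+y/2.7-.3)
for n in ["top0","side0"]:
    a=cv2.imread(f"pics/{n}.png");h=cv2.cvtColor(a,cv2.COLOR_BGR2HSV)
    x0,y0=(355,215) if n=="top0" else (330,200)
    sub=h[y0:y0+36,x0:x0+40]
    m=((sub[...,0]<35)&(sub[...,1]>190)&(sub[...,2]>120))
    ys,xs=np.nonzero(m); hull=cv2.convexHull(np.c_[xs,ys].astype(np.int32)); M=cv2.moments(hull); print(n,x0+M['m10']/M['m00'],y0+M['m01']/M['m00'],M['m00'],cv2.boundingRect(hull))
P=tc(504,294);
print("disc top z.083",atz(T,P,.083)," tri",tri([(T,P),(S,sc(379,193))]))
a=atz(T,tc(560,275),.08);b=atz(T,tc(378,548),.08);print("FR",a,"FL",b,np.linalg.norm(a-b),"dir",np.arctan2(*(b-a)[[1,0]])-np.pi/2)
a2=atz(S,sc(402,150),.08);b2=atz(S,sc(572,368),.08);print(a2,b2)
print("marker",tri([(T,tc(444,160)),(S,sc(268,53))]))
for k,p,q in [("bar right",(400,285),(345,218)),("bar left",(335,400),(408,308)),("panel FR",(400,203),(245,172)),("panel FL",(258,418),(397,355)),("panel RR",(357,163),(207,172)),("panel RL",(203,378),(340,355))]:
    print(k,tri([(T,tc(*p)),(S,sc(*q))]))
E
```

```text
top0 373.1904161412358 232.8045397225725 396.5 (7, 7, 23, 23)
side0 348.47424435930185 217.6070668369519 391.5 (7, 6, 25, 23)
disc top z.083 [ 0.55626423 -0.13934894  0.083     ]  tri (array([ 0.55523267, -0.13968571,  0.08232367]), [1.2, 1.2])
FR [ 0.57618149 -0.20100641  0.08      ] FL [0.29256891 0.00290125 0.08      ] 0.3493056397808621 dir 0.9474549062353486
[ 0.55916949 -0.21755328  0.08      ] [0.29045264 0.00511038 0.08      ]
marker (array([ 0.64333468, -0.0653494 ,  0.29709858]), [0.6, 0.6])
bar right (array([ 0.55036839, -0.02728822,  0.14877467]), [5.9, 5.9])
bar left (array([0.44394335, 0.0437628 , 0.13356433]), [2.3, 2.3])
panel FR (array([ 0.64489549, -0.02527972,  0.17208406]), [8.4, 8.4])
panel FL (array([0.42482384, 0.11999243, 0.15801821]), [1.7, 1.7])
panel RR (array([0.67286512, 0.01522707, 0.19802343]), [0.7, 0.7])
panel RL (array([0.4600102 , 0.16949109, 0.19553001]), [0.0, 0.0])
```

Call:
send_rows(commands=[[0.69,0.97,0,0,0,0.37,-1],[0.69,0.97,0,0,0,0.37,-1],[0.69,0.97,0,0,0,0.37,-1],[0.69,0.97,0,0,0,0.37,-1],[0.69,0.97,0,0,0,0.37,-1],[0.69,0.97,0,0,0,0.37,-1],[0.69,0.97,0,0,0,0.37,-1],[0.69,0.97,0,0,0,0.37,-1],[0.69,0.97,0,0,0,0.37,-1],[0.69,0.97,0,0,0,0.37,-1]])

```text
time: 0.93
ee_pos: [0.447, -0.2759, 0.2172]
eef_rot: [0.936, 0.353, -0.004, -0.002]
ft_force: [1.4, 0.2, 0.7]
width: 0.0872
```

```bash
python3 - <<'E'
from h import *
s=r.read_state();a=r.camera("wrist");np.save("w1.npy",s,allow_pickle=True)
cv2.imwrite("pics/w1.png",a); print(s['ee_pos'],s['eef_rot'],s['joint_positions'])
M=Ro.from_quat(s["eef_rot"]).as_matrix();print("tool y az",np.degrees(np.arctan2(M[1,1],M[0,1])))
E
```

```text
[ 0.44702662 -0.27590279  0.21715529] [ 0.93569698  0.35277279 -0.00430196 -0.00200306] [ 0.77927181  0.14337452 -0.34527987  1.70894052  0.05359624  1.3068835
 -0.42689705]
tool y az -48.68679263894749
```

View pics/w1.png

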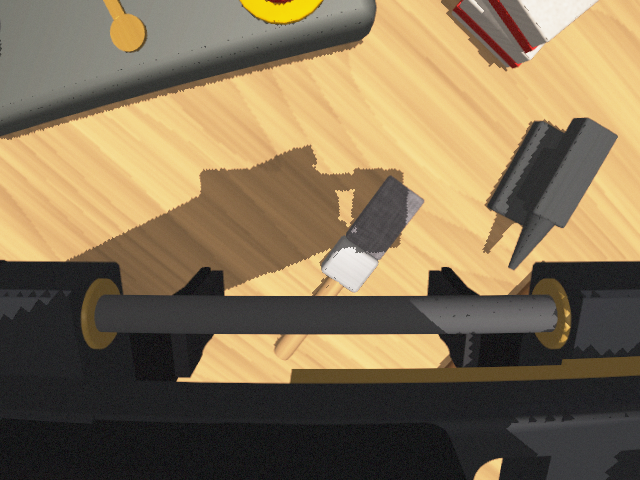

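Call:
send_rows(commands=[[0.5,0.8,0,0,0,0.5,-0.2],[0.5,0.8,0,0,0,0.5,-0.2],[0.5,0.8,0,0,0,0.5,-0.2],[0.5,0.8,0,0,0,0.5,-0.2],[0,0,0,0,0,0,-0.2]])

```text
time: 1.4
ee_pos: [0.5139, -0.1644, 0.2162]
eef_rot: [0.896, 0.444, -0.003, -0.004]
ft_force: [-0.6, 1.0, -0.2]
width: 0.0613
```

```bash
python3 - <<'E'
from h import *
s=r.read_state();a=r.camera("wrist");np.save("w2.npy",s,allow_pickle=True)
cv2.imwrite("pics/w2.png",a); print(s['ee_pos'],s['eef_rot'],s['width'])
M=Ro.from_quat(s["eef_rot"]).as_matrix();print("tool y az",np.degrees(np.arctan2(M[1,1],M[0,1])))
E
```

```text
[ 0.51394144 -0.16441233  0.21617016] [ 0.89600938  0.44400684 -0.00334379 -0.00373369] 0.061318870994585856
tool y az -37.28039905936578
```

View pics/w2.png

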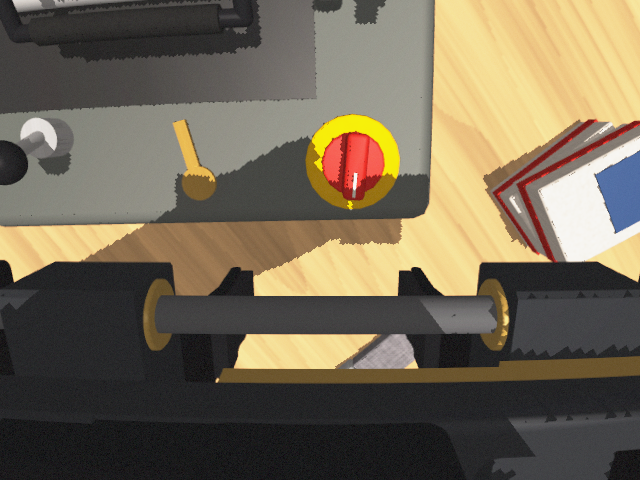

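```bash
python3 - <<'E'
import cv2
a=cv2.imread("pics/w2.png");cv2.imwrite("pics/w2c.png",cv2.resize(a[105:220,290:440],None,fx=5,fy=5,interpolation=cv2.INTER_CUBIC))
cv2.imwrite("pics/w2d.png",cv2.resize(a[0:110,0:270],None,fx=2.9,fy=2.9,interpolation=cv2.INTER_CUBIC))
E
```

```text
(no output)
```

View pics/w2c.png

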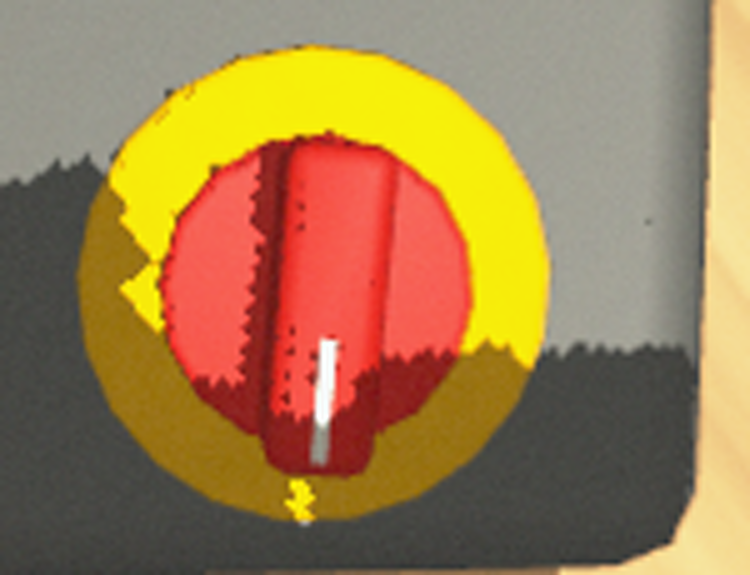

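View pics/w2d.png

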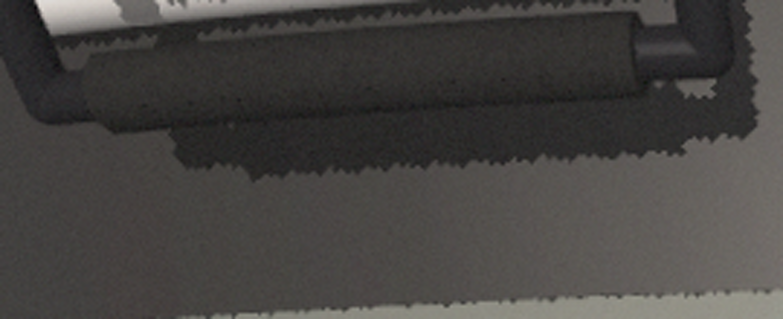

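```bash
python3 - <<'E'
from h import *
s=np.load("w2.npy",allow_pickle=True).item();W=cam("wrist",s);T=cam("top")
c5=lambda x,y:(289.6+x/5+.0,104.6+y/5);c29=lambda x,y:(x/2.9-.3,y/2.9-.3)
print("disc",atz(W,c5(313,283),.083))
az=lambda d:np.degrees(np.arctan2(d[1],d[0]))
p=atz(W,c5(328,342),.124);q=atz(W,c5(319,460),.124);print("white",az(p-q))
p=atz(W,c5(345,140),.124);q=atz(W,c5(317,472),.124);print("bar",az(p-q),(p+q)/2,np.linalg.norm(p-q))
p=atz(W,c29(95,97),.137);q=atz(W,c29(640,50),.137);print("grab",az(p-q)-90,(p+q)/2,np.linalg.norm(p-q))
p=atz(W,(0,224),.08);q=atz(W,(400,216),.08);print("front",az(p-q)-90)
p=atz(W,c29(0,319),.08);q=atz(W,c29(783,291),.08);print("dark",az(p-q)-90)
E
```

```text
disc [ 0.55587763 -0.13967676  0.083     ]
white 49.27388371364583
bar 48.786490152898025 [ 0.55576315 -0.13981834  0.124     ] 0.04102978113725115
grab 54.55170049039657 [0.49966233 0.00621593 0.137     ] 0.11256107753113229
front 53.86204811718346
dark 53.09705404117048
```

Call:
send_rows(commands=[[0.7,0.41,-0.2,0,0,-0.37,-0.2],[0.7,0.41,-0.5,0,0,-0.37,-0.2],[0,0,-0.8,0,0,0,-0.2],[0,0,-0.8,0,0,0,-0.2],[0,0,-0.6,0,0,0,-0.2],[0,0,0,0,0,0,-0.2]])

```text
time: 1.95
ee_pos: [0.5543, -0.1478, 0.1254]
eef_rot: [0.913, 0.407, -0.005, -0.002]
ft_force: [-0.8, -0.5, -0.4]
width: 0.0524
```

```bash
python3 - <<'E'
from h import *
s=r.read_state()
print(s['ee_pos'],s['ee_pos']-np.array([.5558,-.1398,.0985]),s['ft_force'])
M=Ro.from_quat(s["eef_rot"]).as_matrix();print("tool y az",np.degrees(np.arctan2(M[1,1],M[0,1])),M[:,2])
E
```

```text
[ 0.5543091  -0.14776589  0.12543584] [-0.0014909  -0.00796589  0.02693584] [-0.78033965 -0.48688803 -0.38370849]
tool y az -41.927565647237394 [-1.05981142e-02  1.12694680e-04 -9.99943832e-01]
```

Call:
send_rows(commands=[[0.05,0.3,-0.4,0,0,0.15,-0.2],[0,0.03,-0.45,0,0,0,-0.2],[0,0,-0.1,0,0,0,-0.2]])

```text
time: 2.2
ee_pos: [0.5556, -0.1397, 0.0962]
eef_rot: [0.911, 0.412, -0.005, -0.002]
ft_force: [-0.0, -0.8, -0.9]
width: 0.0524
```

```bash
python3 - <<'E'
from h import *
s=r.read_state()
print(s['ee_pos'],s['ee_pos']-np.array([.5558,-.1398,.0985]),s['ft_force'])
M=Ro.from_quat(s["eef_rot"]).as_matrix();print("tool y az",np.degrees(np.arctan2(M[1,1],M[0,1])),M[:,2])
E
```

```text
[ 0.55560398 -0.13970825  0.09620523] [-1.96020423e-04  9.17523977e-05 -2.29476871e-03] [-0.01554255 -0.76723614 -0.86862734]
tool y az -41.338783283888134 [-0.00998128 -0.00121137 -0.99994945]
```

Good position. Close on the switch, then turn clockwise (negative about z).

Call:
send_rows(commands=[[0,0,0.06,0,0,0,1],[0,0,0,0,0,0,1],[0,0,0,0,0,0,1],[0,0,0,0,0,0,1]], grip_force=25)

```text
time: 2.53
ee_pos: [0.5561, -0.1402, 0.0992]
eef_rot: [0.911, 0.412, -0.004, -0.001]
ft_force: [-0.7, -0.2, 0.0]
width: 0.0331
```

Call:
send_rows(commands=[[0,0,0,0,0,0,1],[0,0,0,0,0,0,1],[0,0,0,0,0,0,1],[0,0,0,0,0,0,1],[0,0,0,0,0,0,1]])

```text
time: 2.95
ee_pos: [0.5556, -0.1394, 0.1006]
eef_rot: [0.911, 0.412, -0.005, -0.001]
ft_force: [0.4, 0.2, -2.5]
width: 0.014
```

Call:
send_rows(commands=[[0,0,0,0,0,-0.8,1],[0,0,0,0,0,-0.8,1],[0,0,0,0,0,-0.8,1],[0,0,0,0,0,-0.8,1],[0,0,0,0,0,-0.8,1],[0,0,0,0,0,-0.8,1],[0,0,0,0,0,-0.8,1],[0,0,0,0,0,-0.8,1]])

```text
time: 3.62
ee_pos: [0.5558, -0.1397, 0.1006]
eef_rot: [0.991, 0.134, -0.004, -0.002]
ft_force: [-0.4, -0.6, -1.3]
width: 0.0139
```

```bash
cat > st.py <<'E'
from h import *
s=r.read_state()
M=Ro.from_quat(s["eef_rot"]).as_matrix();print("tool y az",np.degrees(np.arctan2(M[1,1],M[0,1])),"z",M[:,2].round(4),s['ee_pos'].round(4),"F",s['ft_force'].round(2),"T",s['torque'].round(3),"w",round(s['width'],4),"q",s['joint_positions'].round(3),s['time'])
E
python3 st.py
```

```text
tool y az -74.62068903460563 z [-0.0082  0.0035 -1.    ] [ 0.5558 -0.1397  0.1006] F [-0.41 -0.59 -1.31] T [-0.055  0.099  0.078] w 0.0139 q [ 0.473  0.35  -0.366  1.722  0.135  1.104 -1.237] 3.6167
```

Call:
send_rows(commands=[[0,0,0,0,0,-0.8,1],[0,0,0,0,0,-0.8,1],[0,0,0,0,0,-0.8,1],[0,0,0,0,0,-0.8,1],[0,0,0,0,0,-0.8,1]])

```text
time: 4.03
ee_pos: [0.5558, -0.1399, 0.1006]
eef_rot: [0.999, -0.049, -0.003, -0.003]
ft_force: [-0.7, -0.5, -0.6]
width: 0.0137
```

```bash
python3 st.py
```

```text
tool y az -95.61991514875858 z [-0.0065  0.0057 -1.    ] [ 0.5558 -0.1399  0.1006] F [-0.66 -0.45 -0.61] T [-0.115  0.128  0.103] w 0.0137 q [ 0.43   0.343 -0.311  1.725  0.11   1.099 -1.584] 4.0333
```

Call:
send_rows(commands=[[0,0,0,0,0,-0.5,1],[0,0,0,0,0,-0.4,1],[0,0,0,0,0,0,1]])

```text
time: 4.28
ee_pos: [0.556, -0.1399, 0.1006]
eef_rot: [0.996, -0.091, -0.003, -0.002]
ft_force: [-0.8, -0.9, -0.0]
width: 0.0145
```

```bash
python3 st.py
```

```text
tool y az -100.4609339954584 z [-0.0056  0.0054 -1.    ] [ 0.556  -0.1399  0.1006] F [-0.85 -0.85 -0.01] T [-0.157  0.162  0.693] w 0.0145 q [ 0.419  0.341 -0.298  1.726  0.106  1.097 -1.665] 4.2833
```

Call:
send_rows(commands=[[0,0,0,0,0,0,-0.2],[0,0,0,0,0,0,-0.2],[0,0,0,0,0,0,-0.2],[0,0,0.4,0,0,0,-0.2],[0,0,0.8,0,0,0,-0.2],[0,0,1,0,0,0,-0.2],[0,0,1,0,0,0.5,-0.2],[0,0,1,0,0,1,-0.2]])

```text
time: 4.95
ee_pos: [0.5515, -0.1392, 0.2277]
eef_rot: [1.0, -0.023, -0.009, -0.003]
ft_force: [0.6, -0.1, 0.2]
width: 0.051
```

```bash
python3 st.py
```

```text
tool y az -92.67363755577105 z [-0.0175  0.0068 -0.9998] [ 0.5515 -0.1392  0.2277] F [ 0.62 -0.14  0.23] T [ 0.026 -0.061 -0.005] w 0.051 q [ 0.441  0.239 -0.32   1.576  0.072  1.357 -1.505] 4.95
```

Call:
send_rows(commands=[[-0.2,0.2,0.2,0,0,1,-0.2],[-0.2,0.2,0.2,0,0,1,-0.2],[-0.2,0.2,0.2,0,0,1,-0.2],[-0.2,0.2,0.2,0,0,1,-0.2],[-0.2,0.2,0.2,0,0,1,-0.2],[-0.2,0.2,0.2,0,0,1,-0.2],[-0.2,0.2,0.2,0,0,1,-0.2],[-0.2,0.2,0.2,0,0,1,-0.2],[-0.2,0.2,0,0,0,1,-0.2],[-0.2,0.2,0,0,0,1,-0.2]])

```text
time: 5.78
ee_pos: [0.4926, -0.0779, 0.2987]
eef_rot: [0.906, 0.422, 0.001, 0.003]
ft_force: [0.3, -0.1, 0.6]
width: 0.0521
```

Call:
send_rows(commands=[[0,0.1,0,0,0,1,-0.2],[0,0.1,0,0,0,1,-0.2],[0,0.1,0,0,0,1,-0.2],[0,0.1,0,0,0,1,-0.2],[0,0.1,0,0,0,1,-0.2],[0,0.1,0,0,0,1,-0.2],[0,0.1,0,0,0,1,-0.2],[0,0.1,0,0,0,1,-0.2],[0,0.1,0,0,0,1,-0.2],[0,0.1,0,0,0,1,-0.2]])

```text
time: 6.62
ee_pos: [0.4908, -0.0444, 0.3113]
eef_rot: [0.623, 0.782, 0.007, 0.006]
ft_force: [-0.6, 0.7, 0.5]
width: 0.0522
```

```bash
python3 st.py
```

```text
tool y az 12.915686000151956 z [ 0.0172  0.0032 -0.9998] [ 0.4908 -0.0444  0.3113] F [-0.59  0.7   0.53] T [ 0.021 -0.13  -0.023] w 0.0522 q [ 0.462  0.016 -0.463  1.645  0.004  1.465  0.224] 6.6167
```

Call:
send_rows(commands=[[0,0,0,0,0,1,-0.2],[0,0,-0.2,0,0,1,-0.2],[0,0,-0.2,0,0,1,-0.2],[0,0,-0.2,0,0,1,-0.2],[0,0,-0.2,0,0,1,-0.2],[0,0,-0.2,0,0,1,-0.2],[0,0,-0.2,0,0,1,-0.2],[0,0,-0.2,0,0,0.8,-0.2],[0,0,0,0,0,0,-0.2]])

```text
time: 7.37
ee_pos: [0.4906, -0.0424, 0.2783]
eef_rot: [0.304, 0.952, 0.01, 0.008]
ft_force: [0.3, -0.8, 0.1]
width: 0.0524
```

```bash
python3 st.py; python3 - <<'E'
from h import *
s=r.read_state();np.save("w3.npy",s,allow_pickle=True)
cv2.imwrite("pics/w3.png",r.camera("wrist"));a=r.camera("side");cv2.imwrite("pics/s3.png",a);cv2.imwrite("pics/s3c.png",cv2.resize(a[150:370,210:430],None,fx=2.7,fy=2.7,interpolation=cv2.INTER_CUBIC))
E
```

```text
tool y az 54.55750325028644 z [ 0.0209  0.015  -0.9997] [ 0.4906 -0.0424  0.2783] F [ 0.3  -0.83  0.11] T [ 0.02  -0.055 -0.036] w 0.0524 q [ 0.471  0.023 -0.47   1.707 -0.005  1.393  0.954] 7.3667
```

View pics/w3.png

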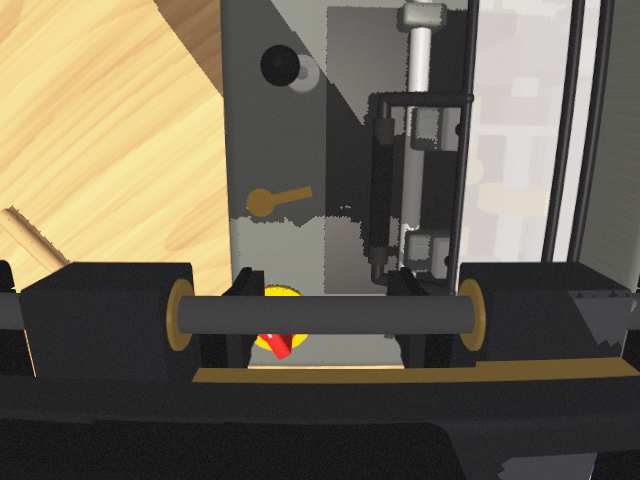

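View pics/s3c.png

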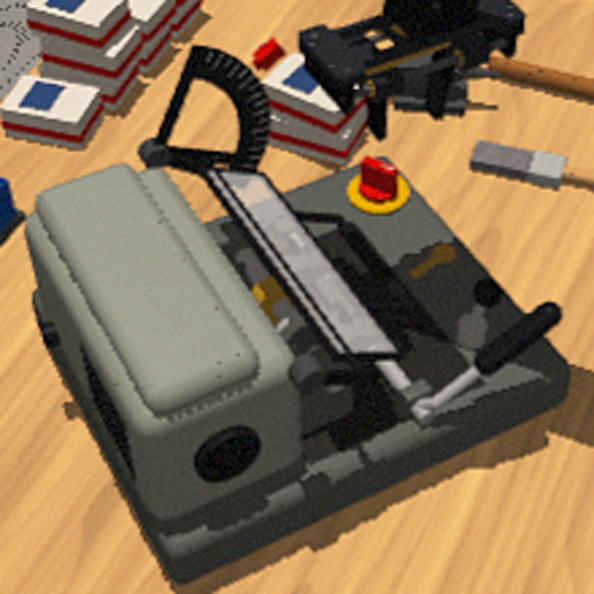

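```bash
python3 - <<'E'
from h import *
s=np.load("w3.npy",allow_pickle=True).item();W=cam("wrist",s)
p=atz(W,(384,118),.137);q=atz(W,(380,250),.137);print((p+q)/2,np.linalg.norm(p-q),np.degrees(np.arctan2(*(p-q)[[1,0]]))-90)
w2=np.load("w2.npy",allow_pickle=True).item();W2=cam("wrist",w2)
print(tri([(W,(382,184)),(W2,(126.4,24.6))]))
T=cam("top"); 
E
```

```text
[0.49717376 0.00904441 0.137     ] 0.09974709409568981 54.66491092110161
(array([0.49782705, 0.01050109, 0.12553454]), [0.2, 0.2])
```

Call:
send_rows(commands=[[0,0,0,0.7,-0.5,0,0],[0,0,0,0.7,-0.5,0,0],[0,0,0,0.7,-0.5,0,0],[0,0,0,0.7,-0.5,0,0],[0,0,0,0.7,-0.5,0,0],[0,0,0,0,0,0,0]])

```text
time: 7.97
ee_pos: [0.4936, -0.0405, 0.2859]
eef_rot: [0.306, 0.929, 0.196, 0.072]
ft_force: [-0.0, -1.0, -0.3]
width: 0.0434
```

```bash
python3 st.py
```

```text
tool y az 53.658380678909666 z [ 0.2532  0.3203 -0.9128] [ 0.4936 -0.0405  0.2859] F [-0.01 -0.95 -0.26] T [-0.395  0.173 -0.06 ] w 0.0434 q [ 0.604 -0.099 -0.321  1.866 -0.445  1.234  1.336] 7.9667
```

Call:
send_rows(commands=[[-0.6,-0.07,0,0,0,0,0],[-0.6,-0.07,0,0,0,0,0],[0.19,0.24,-0.68,0,0,0,0],[0.19,0.24,-0.68,0,0,0,0],[0.19,0.24,-0.68,0,0,0,0],[0,0,0,0,0,0,0]])

```text
time: 8.47
ee_pos: [0.475, -0.0228, 0.2284]
eef_rot: [0.311, 0.929, 0.19, 0.072]
ft_force: [-1.4, 0.3, -0.5]
width: 0.0433
```

```bash
python3 st.py; python3 - <<'E'
from h import *
s=r.read_state();np.save("w4.npy",s,allow_pickle=True);W=cam("wrist",s)
a=r.camera("wrist")
P=np.array([.4985,.0075,.1365]);M=Ro.from_quat(s["eef_rot"]).as_matrix();ax=M[:,2];t=P+.0145*ax
print("err",(s['ee_pos']-t).round(4)," tool frame",(M.T@(t-s['ee_pos'])).round(4))
y=np.array([-.81,.586,0])
print(proj(W,np.array([P,P+.055*y,P-.055*y])).round(1))
cv2.imwrite("pics/w4.png",a)
E
```

```text
tool y az 53.21441502705311 z [ 0.2521  0.3072 -0.9177] [ 0.475  -0.0228  0.2284] F [-1.36  0.26 -0.48] T [-0.347  0.153  0.018] w 0.0433 q [ 0.594 -0.122 -0.349  2.003 -0.459  1.113  1.346] 8.4667
err [-0.0272 -0.0347  0.1052]  tool frame [ 0.0011 -0.0013  0.1141]
[[323.6 231.7]
 [322.3 147.3]
 [324.9 307.4]]
```

View pics/w4.png

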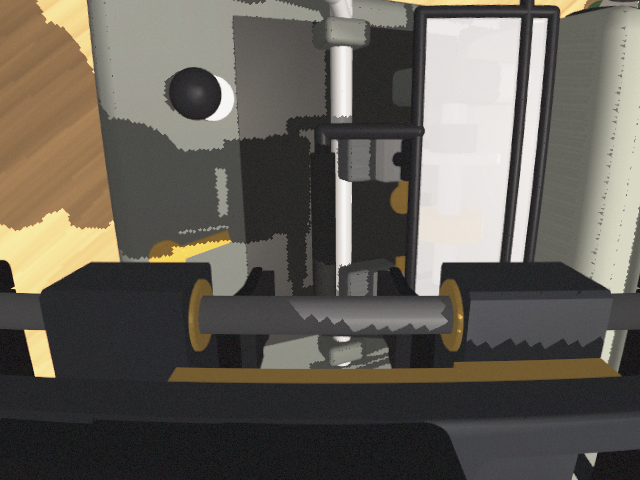

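Call:
send_rows(commands=[[0.18,0.23,-0.7,0,0,0,0],[0.18,0.23,-0.7,0,0,0,0],[0.18,0.23,-0.7,0,0,0,0],[0.18,0.23,-0.7,0,0,0,0],[0,0,0,0,0,0,0]])

```text
time: 8.93
ee_pos: [0.5022, 0.0036, 0.1538]
eef_rot: [0.311, 0.929, 0.188, 0.078]
ft_force: [-1.0, 0.8, -0.5]
width: 0.0435
```

```bash
cat > err.py <<'E'
from h import *
s=r.read_state()
P=np.array([.4985,.0075,.1365]);M=Ro.from_quat(s["eef_rot"]).as_matrix();ax=M[:,2];t=P+.0145*ax
print("need",(t-s['ee_pos']).round(4)," tool frame",(M.T@(t-s['ee_pos'])).round(4))
E
python3 st.py; python3 err.py
```

```text
tool y az 53.366907017972125 z [ 0.2608  0.3004 -0.9175] [0.5022 0.0036 0.1538] F [-1.    0.78 -0.45] T [-0.271  0.22   0.045] w 0.0435 q [ 0.548 -0.008 -0.407  2.067 -0.444  0.901  1.314] 8.9333
need [ 0.      0.0083 -0.0306]  tool frame [ 0.0058 -0.006   0.0305]
```

Call:
send_rows(commands=[[-0.1,0.1,-0.3,0,0,0,0],[0.05,0.15,-0.4,0,0,0,0],[0,0,0,0,0,0,0]])

```text
time: 9.18
ee_pos: [0.5025, 0.0103, 0.1367]
eef_rot: [0.311, 0.928, 0.188, 0.079]
ft_force: [-0.7, -0.7, -0.4]
width: 0.0439
```

```bash
python3 st.py; python3 err.py
```

```text
tool y az 53.406736411576794 z [ 0.2638  0.299  -0.9171] [0.5025 0.0103 0.1367] F [-0.66 -0.69 -0.43] T [-0.371  0.181 -0.007] w 0.0439 q [ 0.538  0.01  -0.417  2.091 -0.447  0.853  1.312] 9.1833
need [-0.0002  0.0015 -0.0135]  tool frame [ 0.0015 -0.0043  0.0128]
```

Call:
send_rows(commands=[[0,0.03,-0.25,0,0,0,0],[0,0.03,-0.2,0,0,0,0],[0,0,0,0,0,0,0]])

```text
time: 9.43
ee_pos: [0.5038, 0.0107, 0.1258]
eef_rot: [0.311, 0.928, 0.187, 0.081]
ft_force: [0.2, -0.0, -0.1]
width: 0.0437
```

```bash
python3 st.py; python3 err.py
```

```text
tool y az 53.42367998492668 z [ 0.2677  0.2971 -0.9166] [0.5038 0.0107 0.1258] F [ 0.16 -0.02 -0.09] T [-0.312  0.244 -0.003] w 0.0437 q [ 0.536  0.025 -0.419  2.103 -0.448  0.822  1.318] 9.4333
need [-0.0014  0.0011 -0.0026]  tool frame [ 0.0019 -0.001   0.0023]
```

Call:
send_rows(commands=[[-0.03,0.03,-0.06,0,0,0,1],[0,0,0,0,0,0,1],[0,0,0,0,0,0,1],[0,0,0,0,0,0,1],[0,0,0,0,0,0,1],[0,0,0,0,0,0,1]], grip_force=15)

```text
time: 9.93
ee_pos: [0.503, 0.0102, 0.1251]
eef_rot: [0.311, 0.928, 0.187, 0.082]
ft_force: [-1.2, -2.2, -2.7]
width: 0.0154
```

Call:
send_rows(commands=[[0,0,0,0,0,0,1],[0,0,0,0,0,0,1]])

```text
time: 10.1
ee_pos: [0.503, 0.0102, 0.1251]
eef_rot: [0.311, 0.928, 0.187, 0.082]
ft_force: [0.5, -0.8, -1.1]
width: 0.0154
```

```bash
python3 st.py; python3 err.py;python3 - <<'E'
from h import *
cv2.imwrite("pics/w5.png",r.camera("wrist"))
E
```

```text
tool y az 53.368204691517086 z [ 0.2689  0.2957 -0.9167] [0.503  0.0102 0.1251] F [ 0.45 -0.84 -1.11] T [-0.432  0.182  0.035] w 0.0154 q [ 0.536  0.023 -0.419  2.106 -0.448  0.819  1.318] 10.1
need [-0.0006  0.0015 -0.0019]  tool frame [0.0015 0.0001 0.002 ]
```

View pics/w5.png

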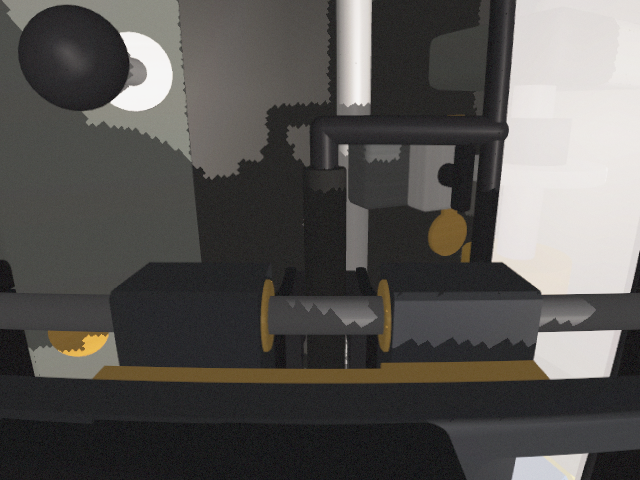

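```bash
cat > plan.py <<'E'
import sys
from h import *
# usage: plan.py phi_target theta_target n
s=r.read_state();M=Ro.from_quat(s["eef_rot"]).as_matrix();a=M[:,2]
yaw=.945;m=np.array([np.cos(yaw),np.sin(yaw),0]);my=np.array([-m[1],m[0],0]);z=np.array([0,0,1.])
B0=np.array([.4985,.0075,.1365]);H=B0+.178*(np.cos(.52)*m+np.sin(.52)*z)
OFF=.0165
B=s['ee_pos']-OFF*a
d=B-H;x=-(d@m);phi=np.arctan2(d[2],x)+.52;th=np.arctan2(a@m,-a[2])
print("phi",phi.round(4),"rad",np.hypot(x,d[2]).round(4),"th deg",np.degrees(th).round(2),"my tilt",np.degrees(np.arcsin(a@my)).round(2),"yoff",(d@my).round(4),"F",s['ft_force'].round(1),"w",round(s['width'],4),"t",s['time'])
if len(sys.argv)>1:
    pt,tt,n=float(sys.argv[1]),np.radians(float(sys.argv[2])),int(sys.argv[3])
    prev=s['ee_pos'];yo=d@my
    for i in range(1,n+1):
        p=phi+(pt-phi)*i/n;t=th+(tt-th)*i/n
        c=H+.178*(-np.cos(p-.52)*m+np.sin(p-.52)*z)+yo*my+OFF*(np.sin(t)*m-np.cos(t)*z)
        if i==1 : pass
        w=-( (tt-th)/n)*my*-1
        # rotating about -my increases th
        w=-(tt-th)/n*my
        print(((c-prev)/.03).round(2).tolist(),(w/np.radians(5)).round(2).tolist());prev=c
E
python3 plan.py 0.55 12 10
```

```text
phi 0.0228 rad 0.1777 th deg 23.42 my tilt -2.57 yoff -0.0013 F [-0.2 -0.  -0.7] w 0.0151 t 10.15
[-0.11, -0.12, 0.27] [-0.19, 0.13, 0.0]
[-0.08, -0.11, 0.28] [-0.19, 0.13, 0.0]
[-0.07, -0.1, 0.29] [-0.19, 0.13, 0.0]
[-0.06, -0.09, 0.29] [-0.19, 0.13, 0.0]
[-0.05, -0.07, 0.3] [-0.19, 0.13, 0.0]
[-0.04, -0.06, 0.3] [-0.19, 0.13, 0.0]
[-0.03, -0.05, 0.31] [-0.19, 0.13, 0.0]
[-0.02, -0.03, 0.31] [-0.19, 0.13, 0.0]
[-0.02, -0.02, 0.31] [-0.19, 0.13, 0.0]
[-0.01, -0.01, 0.31] [-0.19, 0.13, 0.0]
```

Call:
send_rows(commands=[[-0.1,-0.12,0.27,-0.19,0.13,0,1],[-0.08,-0.11,0.28,-0.19,0.13,0,1],[-0.07,-0.1,0.29,-0.19,0.13,0,1],[-0.06,-0.09,0.29,-0.19,0.13,0,1],[-0.05,-0.07,0.3,-0.19,0.13,0,1]])

```text
time: 10.57
ee_pos: [0.4918, -0.0051, 0.1677]
eef_rot: [0.314, 0.937, 0.138, 0.068]
ft_force: [2.3, 0.2, -4.6]
width: 0.0155
```

```bash
python3 plan.py 0.6 12 6
```

```text
phi 0.2853 rad 0.1785 th deg 17.47 my tilt -2.7 yoff -0.0012 F [ 2.3  0.2 -4.6] w 0.0155 t 10.5667
[-0.05, -0.03, 0.3] [-0.15, 0.11, 0.0]
[-0.03, -0.05, 0.31] [-0.15, 0.11, 0.0]
[-0.02, -0.03, 0.31] [-0.15, 0.11, 0.0]
[-0.01, -0.02, 0.31] [-0.15, 0.11, 0.0]
[-0.0, -0.01, 0.31] [-0.15, 0.11, 0.0]
[0.0, 0.01, 0.31] [-0.15, 0.11, 0.0]
```

Tracks well. Continue to 0.6 and look.

Call:
send_rows(commands=[[-0.05,-0.04,0.3,-0.15,0.11,0,1],[-0.03,-0.05,0.31,-0.15,0.11,0,1],[-0.02,-0.03,0.31,-0.15,0.11,0,1],[-0.01,-0.02,0.31,-0.15,0.11,0,1],[0,-0.01,0.31,-0.15,0.11,0,1],[0,0.01,0.31,-0.15,0.11,0,1]])

```text
time: 11.07
ee_pos: [0.4874, -0.0111, 0.2242]
eef_rot: [0.315, 0.943, 0.088, 0.052]
ft_force: [4.9, -0.7, -3.8]
width: 0.0151
```

```bash
python3 plan.py; python3 - <<'E'
from h import *
a=r.camera("side");cv2.imwrite("pics/s6.png",a);cv2.imwrite("pics/s6c.png",cv2.resize(a[150:290,220:400],None,fx=4.2,fy=4.2,interpolation=cv2.INTER_CUBIC))
a=r.camera("top");cv2.imwrite("pics/t6.png",a);cv2.imwrite("pics/t6c.png",cv2.resize(a[140:260,250:410],None,fx=4.9,fy=4.9,interpolation=cv2.INTER_CUBIC))
E
```

```text
phi 0.6055 rad 0.18 th deg 11.43 my tilt -2.68 yoff -0.0011 F [ 4.9 -0.7 -3.8] w 0.0151 t 11.0667
```

View pics/s6c.png

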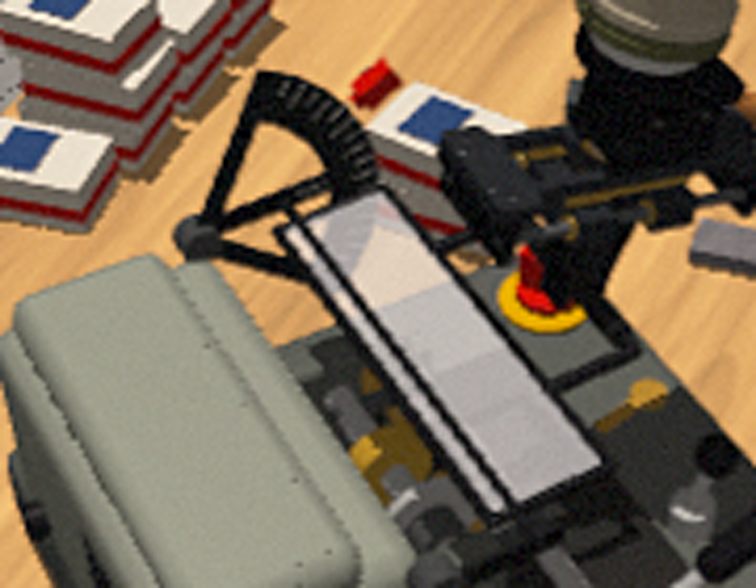

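View pics/t6c.png

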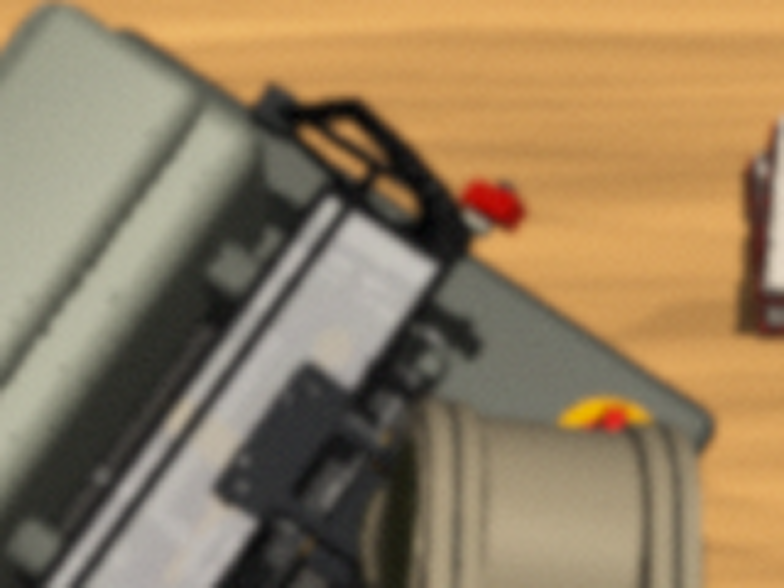

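```bash
cat > mk.py <<'E'
from h import *
yaw=.945;m=np.array([np.cos(yaw),np.sin(yaw),0]);my=np.array([-m[1],m[0],0]);z=np.array([0,0,1.])
H=np.array([.4985,.0075,.1365])+.178*(np.cos(.52)*m+np.sin(.52)*z)
def pt(phi,rad,yo=-.161): return H+yo*my+rad*(-np.cos(phi-.52)*m+np.sin(phi-.52)*z)
E
python3 - <<'E'
from mk import *
T=cam("top");S=cam("side")
res={}
for n,C,f,box in [("top",T,"t6",(335,165,365,195)),("side",S,"s6",(300,158,320,180))]:
    a=cv2.imread(f"pics/{f}.png");h=cv2.cvtColor(a,cv2.COLOR_BGR2HSV)
    x0,y0,x1,y1=box;sub=h[y0:y1,x0:x1];mm=((sub[...,0]<8)|(sub[...,0]>172))&(sub[...,1]>150)&(sub[...,2]>70)
    ys,xs=np.nonzero(mm);print(n,len(xs),xs.mean()+x0,ys.mean()+y0,xs.min()+x0,xs.max()+x0,ys.min()+y0,ys.max()+y0);res[n]=(xs.mean()+x0,ys.mean()+y0)
    for p in [.6,.7,.8,.9,1.0,1.05]: print(p,proj(C,np.array([pt(p,.128),pt(p,.1415),pt(p,.155)])).round(1).tolist())
X,e=tri([(T,res["top"]),(S,res["side"])]);d=X-H;print(X,e,"y",d@my,"rad",np.hypot(d@m,d[2]),"phi",np.arctan2(d[2],-(d@m))+.52)
E
```

```text
top 77 350.31168831168833 180.94805194805195 344 356 177 185
0.6 [[348.9, 188.0], [353.4, 190.8], [357.9, 193.6]]
0.7 [[348.6, 186.2], [353.1, 188.9], [357.7, 191.5]]
0.8 [[348.0, 184.2], [352.4, 186.6], [356.9, 189.1]]
0.9 [[346.8, 181.9], [351.2, 184.1], [355.6, 186.3]]
1.0 [[345.2, 179.3], [349.5, 181.2], [353.8, 183.2]]
1.05 [[344.3, 177.9], [348.5, 179.7], [352.7, 181.6]]
side 82 308.5609756097561 169.71951219512195 303 314 164 175
0.6 [[309.1, 187.7], [313.6, 185.8], [318.0, 183.9]]
0.7 [[308.4, 184.2], [312.8, 181.9], [317.1, 179.7]]
0.8 [[307.2, 180.9], [311.5, 178.2], [315.8, 175.6]]
0.9 [[305.6, 177.8], [309.8, 174.8], [314.0, 171.8]]
1.0 [[303.6, 174.9], [307.6, 171.6], [311.6, 168.2]]
1.05 [[302.4, 173.5], [306.3, 170.1], [310.2, 166.6]]
[ 0.64446099 -0.065106    0.29566465] [0.6, 0.6] y -0.1608293869279188 rad 0.14608241664975744 phi 1.025345953470277
```

```bash
python3 - <<'E'
import cv2
a=cv2.imread("pics/t6.png");b=cv2.imread("pics/s6.png")
A=cv2.resize(a[165:205,325:375],(625,500),interpolation=cv2.INTER_NEAREST)
cv2.imwrite("pics/t6d.png",A)
cv2.imwrite("pics/s6d.png",cv2.resize(b[155:205,280:330],(500,500),interpolation=cv2.INTER_NEAREST))
E
python3 plan.py 0.9 3 6
```

```text
phi 0.6091 rad 0.18 th deg 11.42 my tilt -2.71 yoff -0.0012 F [ 0.2 -1.4 -3.3] w 0.0153 t 11.1667
[0.03, 0.08, 0.28] [-0.23, 0.16, 0.0]
[0.02, 0.03, 0.28] [-0.23, 0.16, 0.0]
[0.03, 0.04, 0.28] [-0.23, 0.16, 0.0]
[0.04, 0.05, 0.28] [-0.23, 0.16, 0.0]
[0.04, 0.06, 0.27] [-0.23, 0.16, 0.0]
[0.05, 0.07, 0.27] [-0.23, 0.16, 0.0]
```

View pics/t6d.png

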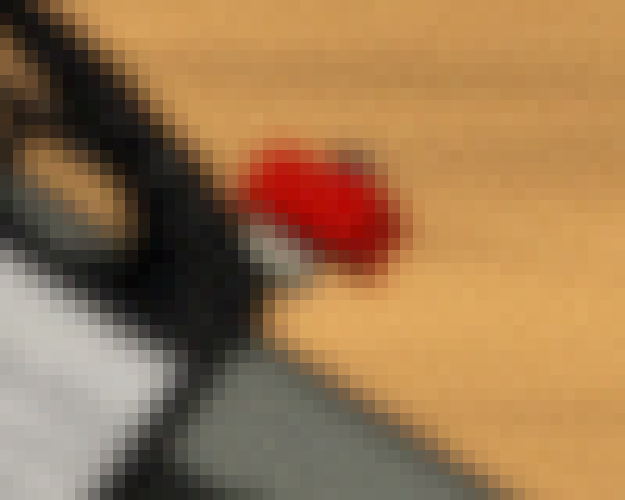

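View pics/s6d.png

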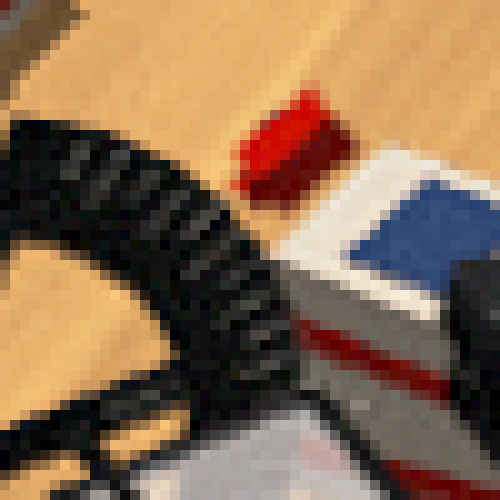

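Call:
send_rows(commands=[[0.03,0.06,0.28,-0.23,0.16,0,1],[0.02,0.03,0.28,-0.23,0.16,0,1],[0.03,0.04,0.28,-0.23,0.16,0,1],[0.04,0.05,0.28,-0.23,0.16,0,1],[0.04,0.06,0.27,-0.23,0.16,0,1],[0.05,0.07,0.27,-0.23,0.16,0,1],[0,0,0,0,0,0,1]])

```text
time: 11.75
ee_pos: [0.4916, -0.0054, 0.2715]
eef_rot: [0.317, 0.948, 0.013, 0.029]
ft_force: [-1.2, -3.2, -2.1]
width: 0.0152
```

```bash
python3 plan.py; python3 - <<'E'
from h import *
a=r.camera("side");cv2.imwrite("pics/s7.png",a);cv2.imwrite("pics/s7c.png",cv2.resize(a[150:210,260:340],None,fx=8,fy=8,interpolation=cv2.INTER_CUBIC))
a=r.camera("top");cv2.imwrite("pics/t7.png",a);cv2.imwrite("pics/t7c.png",cv2.resize(a[155:215,310:390],None,fx=8,fy=8,interpolation=cv2.INTER_CUBIC))
a=r.camera("wrist");cv2.imwrite("pics/w7.png",a)
E
python3 plan.py 1.0 0 2
```

```text
phi 0.8758 rad 0.181 th deg 2.42 my tilt -2.68 yoff -0.0012 F [-1.2 -3.2 -2.1] w 0.0152 t 11.75
phi 0.8681 rad 0.181 th deg 2.55 my tilt -2.63 yoff -0.0012 F [ 0.9 -0.9 -1.3] w 0.0148 t 11.9
[0.11, 0.2, 0.33] [-0.21, 0.15, 0.0]
[0.09, 0.13, 0.35] [-0.21, 0.15, 0.0]
```

View pics/s7c.png

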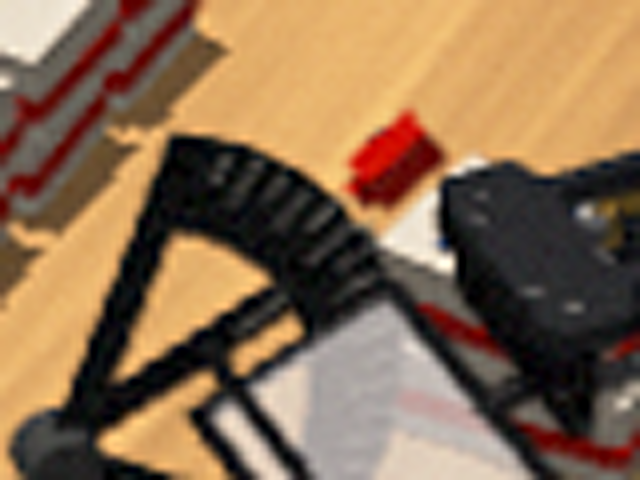

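View pics/t7c.png

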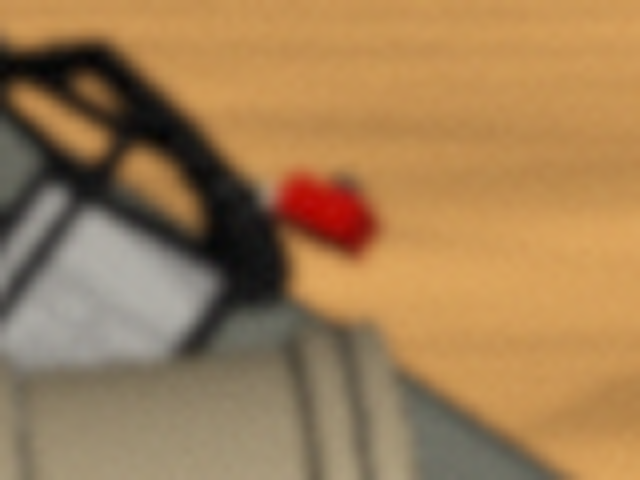

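View pics/w7.png

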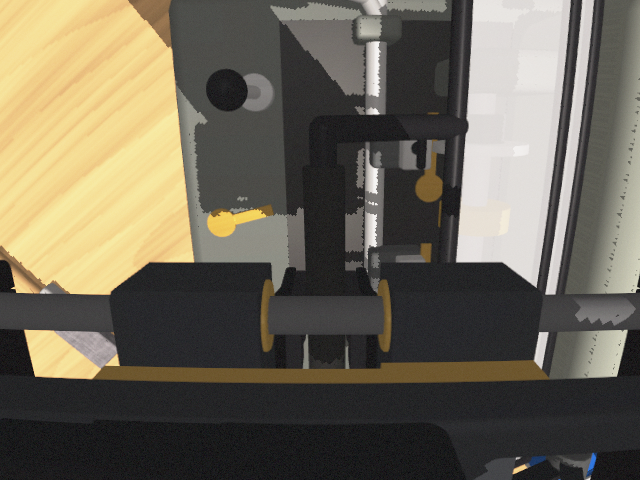

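Call:
send_rows(commands=[[0.1,0.16,0.33,-0.2,0.14,0,1],[0.08,0.12,0.35,-0.1,0.07,0,1],[0,0,0,0,0,0,1]])

```text
time: 12.15
ee_pos: [0.4952, -0.0005, 0.2887]
eef_rot: [0.319, 0.947, -0.002, 0.022]
ft_force: [-0.8, -3.2, -2.3]
width: 0.0154
```

```bash
python3 plan.py; python3 - <<'E'
from mk import *
T=cam("top")
acc=np.mean([r.camera("top").astype(float) for _ in range(6)],0);np.save("t8.npy",acc);a=acc.astype(np.uint8);cv2.imwrite("pics/t8.png",a)
acc=np.mean([r.camera("side").astype(float) for _ in range(3)],0);b=acc.astype(np.uint8);cv2.imwrite("pics/s8.png",b)
cv2.imwrite("pics/t8d.png",cv2.resize(a[165:200,325:370],None,fx=14,fy=14,interpolation=cv2.INTER_CUBIC))
for p in [.9,.95,1.0]: print(p,proj(T,np.array([pt(p,x) for x in (.1,.11,.12,.128)])).round(1).tolist())
E
python3 plan.py
```

```text
phi 0.9772 rad 0.1817 th deg 0.5 my tilt -2.54 yoff -0.0013 F [-0.8 -3.2 -2.3] w 0.0154 t 12.15
0.9 [[337.9, 177.3], [341.0, 178.9], [344.2, 180.6], [346.8, 181.9]]
0.95 [[337.3, 176.3], [340.4, 177.8], [343.5, 179.4], [346.1, 180.6]]
1.0 [[336.6, 175.3], [339.6, 176.7], [342.7, 178.1], [345.2, 179.3]]
phi 0.9713 rad 0.1817 th deg 0.49 my tilt -2.51 yoff -0.0013 F [ 0.8 -1.2 -2.6] w 0.0156 t 12.6
```

View pics/t8d.png

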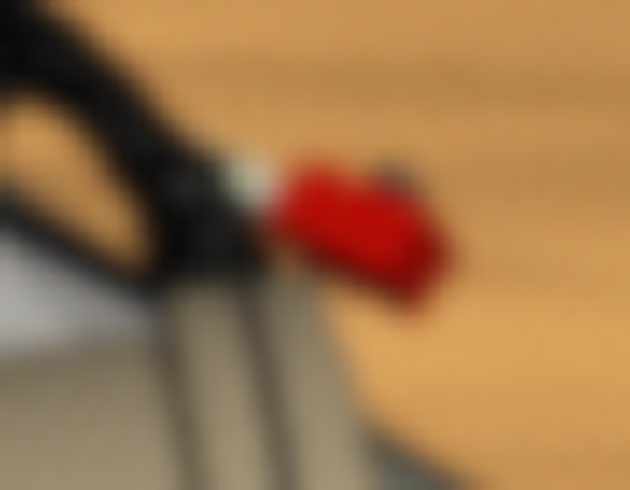

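Call:
send_rows(commands=[[0.05,0.07,0.18,0,0,0,1],[0,0,0,0,0,0,1]])

```text
time: 12.77
ee_pos: [0.4964, 0.0011, 0.2933]
eef_rot: [0.32, 0.947, -0.003, 0.022]
ft_force: [-0.2, -1.9, -2.5]
width: 0.0152
```

```bash
python3 plan.py; python3 - <<'E'
from mk import *
acc=np.mean([r.camera("top").astype(float) for _ in range(6)],0);a=acc.astype(np.uint8);cv2.imwrite("pics/t9.png",a)
acc=np.mean([r.camera("side").astype(float) for _ in range(3)],0);b=acc.astype(np.uint8);cv2.imwrite("pics/s9.png",b)
cv2.imwrite("pics/t9d.png",cv2.resize(a[165:200,325:370],None,fx=14,fy=14,interpolation=cv2.INTER_CUBIC))
cv2.imwrite("pics/s9d.png",cv2.resize(b[150:210,265:335],None,fx=9,fy=9,interpolation=cv2.INTER_CUBIC))
E
python3 plan.py
```

```text
phi 1.0049 rad 0.182 th deg 0.47 my tilt -2.5 yoff -0.0013 F [-0.2 -1.9 -2.5] w 0.0152 t 12.7667
phi 0.9991 rad 0.182 th deg 0.45 my tilt -2.47 yoff -0.0013 F [-0.2 -2.9 -2. ] w 0.0155 t 13.2167
```

View pics/t9d.png

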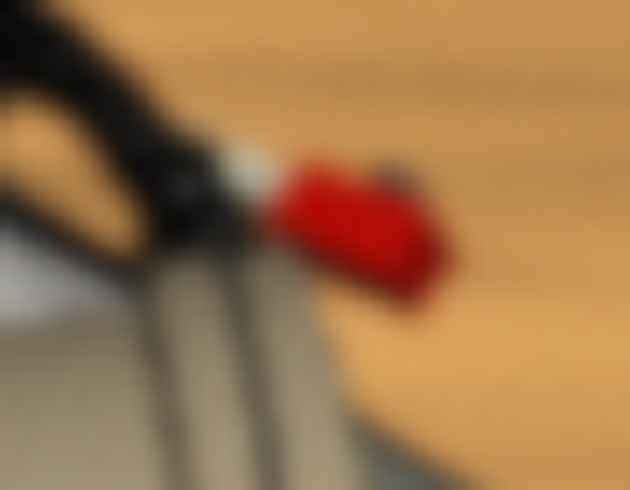

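View pics/s9d.png

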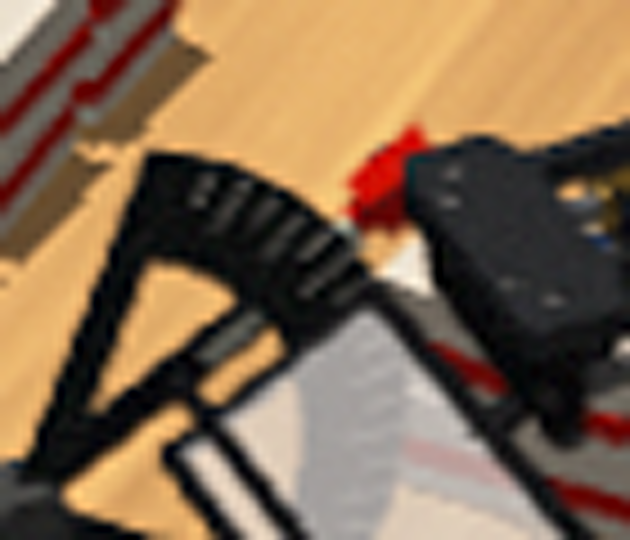

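Call:
send_rows(commands=[[0.02,0.03,0.09,0,0,0,1],[0,0,0,0,0,0,1],[0,0,0,0,0,0,1]])

```text
time: 13.47
ee_pos: [0.4969, 0.0018, 0.2951]
eef_rot: [0.32, 0.947, -0.003, 0.022]
ft_force: [1.3, -2.9, -3.4]
width: 0.0154
```

```bash
python3 plan.py; python3 - <<'E'
from mk import *
acc=np.mean([r.camera("top").astype(float) for _ in range(8)],0);a=acc.astype(np.uint8);cv2.imwrite("pics/t10.png",a)
acc=np.mean([r.camera("side").astype(float) for _ in range(6)],0);b=acc.astype(np.uint8);cv2.imwrite("pics/s10.png",b)
T=cam("top");S=cam("side")
def mkpoly(img,C,x0,y0,f,p,name):
    o=cv2.resize(img,None,fx=f,fy=f,interpolation=cv2.INTER_CUBIC)
    return o
A=cv2.resize(a[168:193,330:365],None,fx=18,fy=18,interpolation=cv2.INTER_NEAREST)
B=cv2.resize(b[158:188,285:325],None,fx=16,fy=16,interpolation=cv2.INTER_NEAREST)
cv2.imwrite("pics/t10d.png",A);cv2.imwrite("pics/s10d.png",B)
E
python3 plan.py
```

```text
phi 1.0161 rad 0.1821 th deg 0.46 my tilt -2.47 yoff -0.0013 F [ 1.3 -2.9 -3.4] w 0.0154 t 13.4667
phi 1.0159 rad 0.1821 th deg 0.46 my tilt -2.47 yoff -0.0013 F [ 0.7 -1.8 -3.2] w 0.0155 t 14.1667
```

View pics/t10d.png

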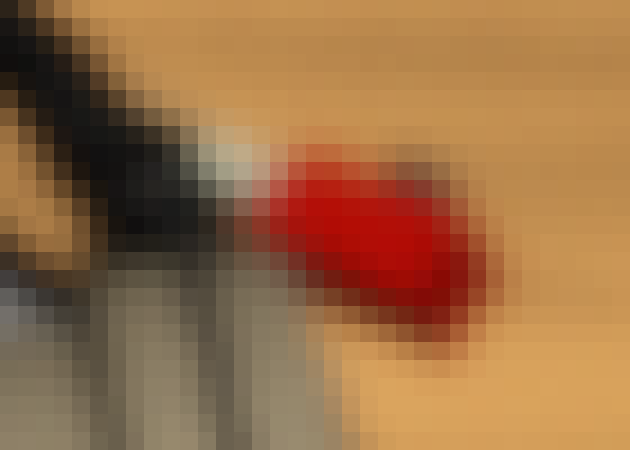

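View pics/s10d.png

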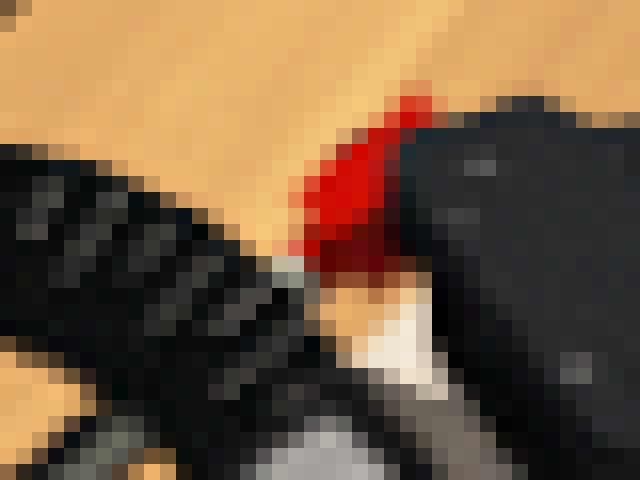

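```bash
python3 - <<'E'
from bench import r
s=r.read_state();print(s['time'],s['width'],s['ft_force'],abs(s['joint_vel']).max())
print(r.close_job())
E
```

```text
14.1667 0.015468145594801487 [ 0.72874564 -1.77859278 -3.18126187] 0.001296967875986908
the job is handed in; nothing more can be done
None
```

View pics/s10.png

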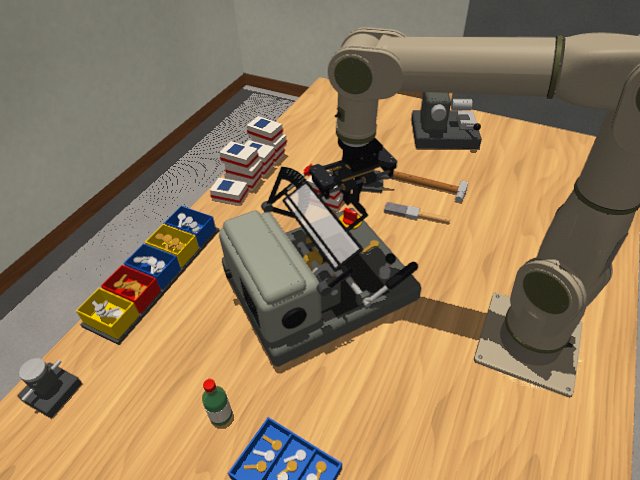

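I turned the main switch clockwise until it hit its stop. I then took the grab bar and raised the guard to the red marker, and handed the job in at 14.2 s with the guard still held in the gripper. The hand-in gave no verdict.

- **Switch:** the gripper's turn ended at the off angle, and the wrist moment jumped to 0.69 N m there, which fits the stop.
- **Guard angle:** from the arm's pose I put it at about 1.016 rad, and it held steady to 0.0002 rad over the last 0.7 s.
- **Grip:** the fingers stood 15.5 mm apart on the 16 mm bar, with about 3 N of guard weight on the wrist and the arm at rest.
- **Pointer against marker:** the averaged top and side pictures show the white pointer meeting the inner end of the red marker.
- **Disagreement between checks:** the two-camera fix puts the marker at about 1.025 rad, slightly above the guard. The alignment seen in the top and side pictures suggests the guard may be up to about 0.03 rad past it. That is a few mm at most, against the 7 mm allowed, but the quadrant rim partly hides the pointer.
- **Bystanders:** nothing looked moved in the last side picture; I did not measure them one by one.

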